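Unlock the tube shaker's hold-down bar and hold it raised

ROBOT

A 6-joint arm with a two-finger parallel gripper is mounted at the origin on the work surface. World frame = base frame: x ahead of the robot, y to its left, z up, the work surface at z = 0. Lengths are in mm, angles in degrees, forces in N, time in s.
With the tool pointing down it reaches from about 300 to 850 mm from the base axis. Payload 4.2 kg.
Tool frame: the origin (TCP) lies at the very end of the fingers, on their centre line; the grasp point (between the pads) lies 19 mm behind it; z points along the fingers, y is the direction in which the jaws open and shut (so a half turn about z gives the same grasp; the last joint's range is limited). The gripper opens to 91 mm and grips with 3 to 60 N. Pads are 32 mm wide; open, the fingers measure 118 mm over their backs; the gripper's body (76 mm by 178 mm) begins 60 mm behind the grasp point.
Start: joints at [-75.516, 18.312, 89.639, -0, 72.044, -1.146], TCP at [154.924, -553.752, 213.976] pointing down, gripper open.
Joint ranges: [-177.97, 177.97], [-48.28, 115.42], [12.27, 149.76], [-77.06, 257.06], [2.81, 150.46], [-146.56, 146.56]. Speed limits (degrees/s): [147.25, 147.25, 180, 180, 180, 180].

INTERFACE

Orientations are given as [roll, pitch, yaw] about the fixed x, y, z axes, in that order (R = Rz(yaw) Ry(pitch) Rx(roll)).
In Python, from workcell import telemetry, grab_frame, job gives the robot as it stands.
- The arm moves only by the tool drive_tool, never from a script. Its argument "moves" is a list of rows, each an object of numbers: "claw": the closure, from -1 (fully open) to 1 (shut); "dx", "dy", "dz": the shift along the tool's x, y, z in units of 20 mm (1.0 is 20 mm); "yaw": the turn about the tool's z in units of 0.15 rad (1.0 is 0.15 rad). In form: [{"claw": .., "dx": .., "dy": .., "dz": .., "yaw": ..}, ...]. A call has 1 to 5 rows; each row shifts and turns the pose as measured when the row begins, along the tool's axes as they then stand; what a row does not reach is not made up. A row lasts 1/8 s, in which the tool goes at most 62.5 mm and 10.7 degrees, less where a joint would pass 70% of its speed; a pose out of reach is approached as far as the arm can. A call with a number of a shift or a turn outside -1 to 1 is refused whole. A call with a gripper value outside its range is refused whole. The fingers move at their own pace and stop on an object; "grip_force" is the grip in N (left out, the last holds). Time passes only in rows, so rows that do not move let the fingers close. It gives the time, the measured TCP pose, the force and the opening at its end, in the units of the state.
- telemetry.state(): the state, without advancing time (a new reading comes with each control period).
- grab_frame(name): name is "scene" or "top"; returns a dict with "color" (400x640x3 uint8, blue, green, red), "vertical_fov" (degrees; the focal length in pixels is half the picture's height over the tangent of half this angle, whatever the lens; pixels are square), "cx", "cy" (the principal point, pixels), "pose" (4x4, takes a point from camera to world coordinates). Camera axes: x right, y down, z forward; pixel columns grow to the right and rows downward; lengths in mm; the calibration is good to about 2 mm. A picture is of the moment at which its call begins. There is no depth.
- job.job_done(): hands the job in, once; it reports no verdict.
The state is a dict: "time_s": time; "qpos": joint angles; "qvel": joint speeds; "effort": joint torques, N m; "ee_pos": TCP position; "ee_rot": TCP orientation; "force": force on the tool from outside, world axes, zero at the start; "torque": the same for the moment, N m; "gripper_width": finger opening in mm.
Only numpy, scipy, OpenCV 4.12 (cv2) and the standard library are available. Lean on these libraries where they do the work, as an engineer would, in place of code of your own. Each camera call takes 0.05 s, during which the arm holds its last target.

TASK

Open the tube shaker so that a colleague can take the culture tubes out: turn the orange locking knob anticlockwise to its stop and lift it fully up, where it stays, then pull the blue latch tab sideways against its spring and raise the hold-down bar off its ball by about 20 degrees or more. Finish while still holding the bar up with the gripper (it falls if let go), and leave the glassware around the shaker where it stands.

Things in the scene. Friction and masses are not known exactly. Their poses are not given: they have to be found in the camera images.
- shaker: the grey tube shaker, 190 x 360 mm, fixed to the bench; origin under its centre at bench height. x axis: across the hold-down bar; y axis: along the bar, from the ball end (-y) to the hinge end (+y); z up. A white rack of black-capped tubes (tops 138 mm above the bench) stands on it under the bar
- bar: the grey metal hold-down bar, 40 mm wide, 16 mm thick, with everything on it (knob, latch, coupler); top 160 mm above the bench when down. It reaches from its hinge 290 mm towards shaker -y; its dark coupler end sits over a steel ball on a post 260 mm from the hinge. Origin on the hinge axis; at rest its axes are parallel to the shaker's. The mass is about 0.7 kg in all, lifting it at the tab takes 2 to 6 N
- bar_hinge (a point): point on the bar's hinge axis, mid-width, 152 mm above the bench; the axis is the shaker's x. The ball end swings up and towards the hinge
- bar_angle (a joint): angle of the bar, rad: 0 = down on the ball, grows as the ball end is raised (limit 1.2). Locked to the ball (only 0.01 rad of play) until the latch has been pulled 9 mm or more. It falls back when let go
- knob_grip (a point): centre of the orange knob on top of the bar, an upright plate 34 mm long x 10 mm thick x 30 mm tall, to be pinched across its 10 mm from above; 218 mm above the bench when down, on the knob's turning axis. Its x axis runs along the 34 mm. Below it, 26 mm under this point, is the dark collar (34 x 36 mm). The knob is 170 mm from the hinge and 90 mm from the latch tab
- pin_turn (a joint): turn of the orange knob, rad, growing anticlockwise seen from above; starts at 0 to 0.3, stop at 1.30, where the plate stands straight across the bar (along shaker x). Friction 0.04 N m, stays where it is left. It can be lifted only when turned beyond 1.1
- pin_lift (a joint): lift of the orange knob and its locking pin out of the collar, m: 0 = down, 0.020 = fully up (captive, it does not come off). While it is below 0.012 the pin blocks the latch. About 3.5 N lifts it and it stays up by friction
- latch_grip (a point): grip point of the blue latch tab standing up above the coupler: 10 mm thick (shaker x), 24 mm wide (shaker y), 44 mm tall; this point is 208 mm above the bench with the bar down, 27 mm above the steel plate that carries the tab and 17 mm below the tab's top. The tab is part of the bar's latch and rises with the bar; the bar can be lifted by it
- latch_pull (a joint): travel of the latch, m: 0 = sprung home under the ball, grows as the tab is pulled towards shaker -x (the side of the housing with the dial and the display), stop at 0.015. Pulling takes 3 N at first and 9 N at the stop; it springs back when let go
- flask: conical glass flask of green culture with a white stopper, 66 mm wide, 112 mm tall, loose on the bench near the shaker; origin under its centre. Leave it alone
- jar: white jar with a black cap, 48 mm wide, 92 mm tall, loose; origin under its centre. Leave it alone
- beaker: covered glass beaker, 56 mm wide, 83 mm tall, loose; origin under its centre. Leave it alone

How it is judged:
By the outcome, as a careful person would: the job done as asked, in the order asked, and still so for the second after the job is handed in, while the arm keeps its last pose, push and grip.
It also fails if it takes over 54 s, if anything falls off the work surface, if the arm or the gripper's body presses on something with over 40 N, if the wrist force passes 120 N, or if a joint passes its speed limit or range.

## Working session

There is one attempt and no reset: what is moved stays moved. The work goes in short steps, Python scripts to look and compute and a tool call to move; the robot and the scene stay as the last step left them, time stands still between calls to the robot, and variables do not carry over. Pictures are saved under pics/ and viewed, and the job is handed in when it is done.

Besides the shell and the picture viewer there is one more tool, called as name(argument=value, ...) on one line, values as JSON. drive_tool: Moves the arm, as the interface text tells. Its arguments: {"type":"object","properties":{"moves":{"type":"array"},"grip_force":{"type":"number"}},"required":["moves"]}

```bash
mkdir -p pics; python3 - <<'E'
from workcell import telemetry, grab_frame
import cv2,json,numpy as np
print(telemetry.state())
for n in ("scene","top"):
    f=grab_frame(n); cv2.imwrite(f"pics/{n}0.png",f["color"]); print(n,f["vertical_fov"],f["cx"],f["cy"],np.round(f["pose"],3).tolist(), f.keys())
E
```

```text
{'time_s': 0.0, 'qpos': array([-7.55159456e+01,  1.83530280e+01,  8.97061696e+01,  3.09891969e-04,
        7.20437773e+01, -1.14441076e+00]), 'qvel': array([ 0.07229118,  0.03262837,  0.05174094, -0.00668513,  0.00891628,
        0.04190161]), 'effort': array([-2.03533804e-03, -4.12465346e+01, -2.31982273e+01,  7.24877045e-02,
        4.59049700e-02, -1.47142277e-04]), 'ee_pos': array([ 154.79533106, -553.25049382,  213.10798135]), 'ee_rot': array([-1.79897051e+02, -2.35122380e-03,  1.56283672e+01]), 'force': array([-0.3222371 ,  0.03626537,  0.21648805]), 'torque': array([-0.04405575,  0.02703617,  0.02780557]), 'gripper_width': 91.19453188926745}
scene 47.10922393002315 325.18923598043403 203.12963179057456 [[0.022, 0.674, -0.738, 1408.077], [1.0, -0.017, 0.014, 8.335], [-0.003, -0.738, -0.674, 856.612], [0.0, 0.0, 0.0, 1.0]] dict_keys(['color', 'vertical_fov', 'cx', 'cy', 'pose'])
top 44.68085555487112 313.99122615127527 200.6491938123042 [[-0.009, -0.992, 0.125, 496.097], [-1.0, 0.008, -0.009, 22.185], [0.008, -0.125, -0.992, 1185.842], [0.0, 0.0, 0.0, 1.0]] dict_keys(['color', 'vertical_fov', 'cx', 'cy', 'pose'])
```

View pics/scene0.png

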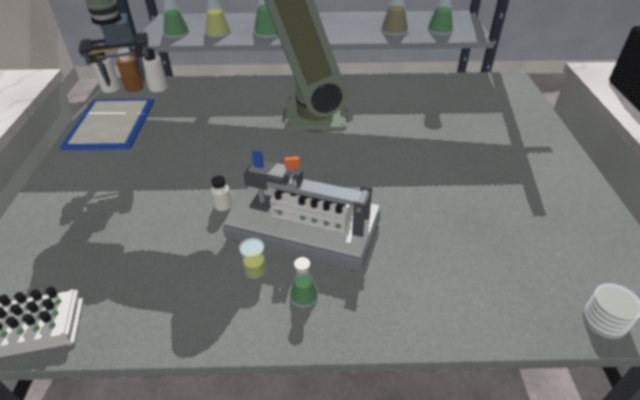

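View pics/top0.png

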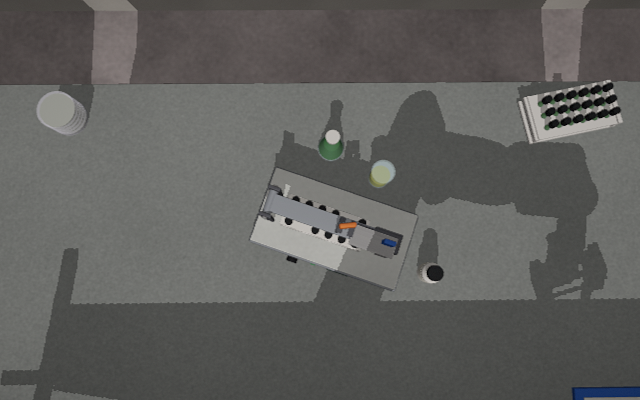

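```bash
cat > h.py <<'E'
import numpy as np,cv2
from workcell import telemetry, grab_frame
def ray(f,u,v):
    F=200/np.tan(np.radians(f["vertical_fov"]/2)); P=np.array(f["pose"])
    d=P[:3,:3]@np.array([(u-f["cx"])/F,(v-f["cy"])/F,1]); return P[:3,3],d/np.linalg.norm(d)
def plane(f,u,v,z):
    o,d=ray(f,u,v); return o+d*(z-o[2])/d[2]
def cross(a,b):
    (o1,d1),(o2,d2)=a,b
    t=np.linalg.lstsq(np.c_[d1,-d2],o2-o1,rcond=None)[0]
    p,q=o1+d1*t[0],o2+d2*t[1]; return (p+q)/2,np.linalg.norm(p-q)
def blob(f,lo,hi,roi=None):
    h=cv2.cvtColor(f["color"],cv2.COLOR_BGR2HSV); m=cv2.inRange(h,lo,hi)
    if roi: k=np.zeros_like(m); x0,y0,x1,y1=roi; k[y0:y1,x0:x1]=255; m&=k
    n,l,s,c=cv2.connectedComponentsWithStats(m)
    i=1+np.argmax(s[1:,4]); pts=np.argwhere(l==i)[:,::-1].astype(np.float32)
    return c[i],s[i].tolist(),cv2.minAreaRect(pts),pts
OR=((5,150,100),(18,255,255)); BL=((105,150,60),(125,255,255))
E
python3 - <<'E'
from h import *
fs=grab_frame("scene"); ft=grab_frame("top")
R={"scene":(200,130,400,270),"top":(240,160,430,290)}
for n,c in (("or",OR),("bl",BL)):
    a=blob(fs,*c,R["scene"]);b=blob(ft,*c,R["top"])
    print(n,a[:3],b[:3]); print(cross(ray(fs,*a[0]),ray(ft,*b[0])))
    for z in (208,218,225,233): print(z,plane(ft,*b[0],z).round(1))
    p=b[3]; cn=cv2.boxPoints(b[2]); print("corners",[plane(ft,*q,230).round(0)[:2].tolist() for q in cn])
for n,f,r in (("s",fs,(200,120,420,280)),("t",ft,(240,150,450,300))):
    cv2.imwrite(f"pics/{n}z.png",cv2.resize(f["color"][r[1]:r[3],r[0]:r[2]],None,fx=3.6,fy=3.6,interpolation=cv2.INTER_CUBIC))
E
```

```text
or (array([291.91366906, 162.11510791]), [285, 157, 14, 12, 139], ((291.75, 162.25), (10.601428031921387, 13.362215995788574), 83.6598129272461)) (array([347.19565217, 225.06521739]), [339, 222, 17, 7, 92], ((347.0594177246094, 225.09405517578125), (5.373201370239258, 16.418113708496094), 84.2894058227539))
(array([568.61463722, -51.93051123, 218.65306662]), np.float64(0.20937022757676096))
208 [569.4 -52.9 208. ]
218 [568.7 -52.1 218. ]
225 [568.1 -51.5 225. ]
233 [567.5 -50.9 233. ]
corners [[572.0, -34.0], [574.0, -67.0], [564.0, -67.0], [561.0, -35.0]]
bl (array([257.23684211, 158.72807018]), [253, 152, 9, 15, 114], ((257.0, 159.0), (14.0, 8.0), 90.0)) (array([388.41666667, 242.55555556]), [382, 239, 14, 8, 72], ((388.5, 242.50003051757812), (13.281564712524414, 5.692099571228027), 18.434947967529297))
(array([ 533.71013634, -135.60332595,  203.75642623]), np.float64(0.04705583443319792))
208 [ 533.5 -134.9  208. ]
218 [ 533.2 -133.3  218. ]
225 [ 532.9 -132.2  225. ]
233 [ 532.6 -130.9  233. ]
corners [[532.0, -117.0], [542.0, -121.0], [534.0, -146.0], [523.0, -142.0]]
```

View pics/tz.png

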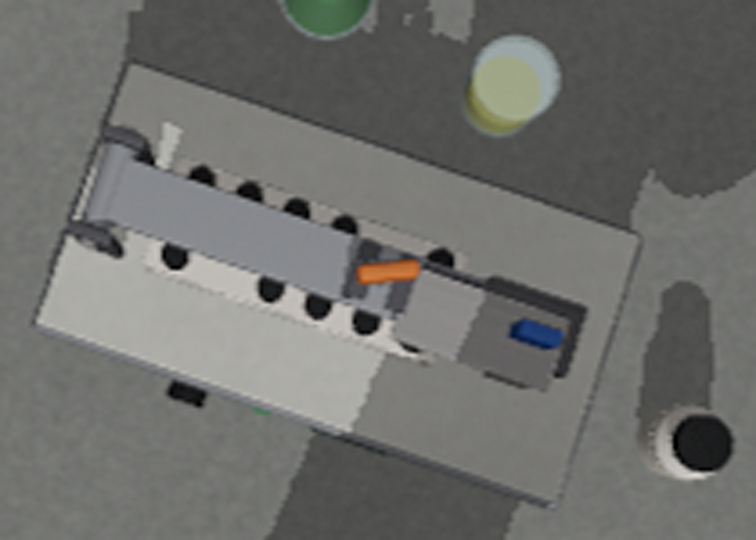

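View pics/sz.png

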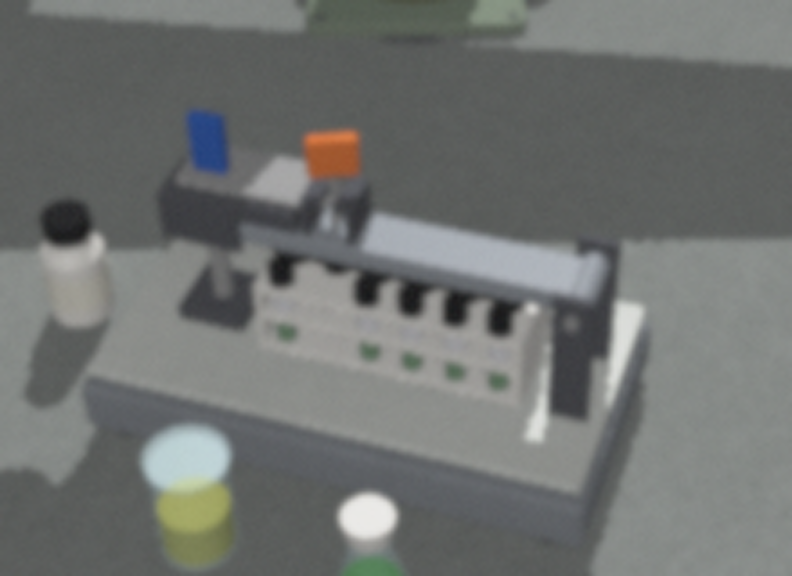

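The top view shows the knob at (347,225), the blue tab at (388,243), the hinge on the left and the dial at (292,259), on the robot's side. The knob height, the knob–tab spacing (89.5 of 90 mm) and the sizes all agree. Next I'll get the shaker's yaw from its outline.

```bash
python3 - <<'E'
from h import *
ft=grab_frame("top")
C=[(130,62),(640,238),(555,505),(38,322)]
w=np.array([plane(ft,239.5+x/3.6,149.5+y/3.6,45)[:2] for x,y in C]); print(w.round(0))
for i in range(4):
    d=w[(i+1)%4]-w[i]; print(np.linalg.norm(d).round(1),np.degrees(np.arctan2(d[1],d[0])).round(2))
print("centre",w.mean(0))
th=np.radians(-19.5)
E
```

```text
[[ 722.  103.]
 [ 602. -231.]
 [ 431. -170.]
 [ 551.  162.]]
354.7 -109.75
182.1 160.47
353.7 70.11
181.3 -19.2
centre [576.70855689 -34.02498284]
```

drive_tool(moves=[{"dz": -1, "yaw": -1, "claw": -1}, {"dz": -1, "yaw": -1, "claw": -1}, {"dz": -1, "yaw": -1, "claw": -1}, {"dz": -1, "yaw": -1, "claw": -1}, {"dz": -1, "yaw": -1, "claw": -1}])

```text
validation failed for argument at $.mo...
```

drive_tool(moves=[{"claw": -1, "dx": 0, "dy": 0, "dz": -1, "yaw": -1}, {"claw": -1, "dx": 0, "dy": 0, "dz": -1, "yaw": -1}, {"claw": -1, "dx": 0, "dy": 0, "dz": -1, "yaw": -1}, {"claw": -1, "dx": 0, "dy": 0, "dz": -1, "yaw": -1}, {"claw": -1, "dx": 0, "dy": 0, "dz": -1, "yaw": -1}], grip_force=25)

```text
time_s: 0.88
ee_pos: [154.6, -552.3, 313.5]
ee_rot: [-179.7, -0.3, 60.0]
force: [-0.8, -0.3, -0.1]
gripper_width: 91.1
```

drive_tool(moves=[{"claw": -1, "dx": 1, "dy": 0.8, "dz": 0, "yaw": -1}, {"claw": -1, "dx": 1, "dy": 0.8, "dz": 0, "yaw": -1}, {"claw": -1, "dx": 1, "dy": 0.8, "dz": 0, "yaw": -1}, {"claw": -1, "dx": 1, "dy": 0.8, "dz": 0, "yaw": -1}, {"claw": -1, "dx": 1, "dy": 0.8, "dz": 0, "yaw": 0}])

```text
time_s: 1.5
ee_pos: [253.5, -473.1, 314.7]
ee_rot: [-180.0, -0.3, 95.4]
force: [-0.8, -0.6, 0.3]
gripper_width: 91.0
```

drive_tool(moves=[{"claw": -1, "dx": 1, "dy": 0.8, "dz": 0, "yaw": 0}, {"claw": -1, "dx": 1, "dy": 0.8, "dz": 0, "yaw": 0}, {"claw": -1, "dx": 1, "dy": 0.8, "dz": 0, "yaw": 0}, {"claw": -1, "dx": 1, "dy": 0.8, "dz": 0, "yaw": 0}, {"claw": -1, "dx": 1, "dy": 0.8, "dz": 0, "yaw": 0}])

```text
time_s: 2.12
ee_pos: [325.7, -361.9, 314.5]
ee_rot: [-179.9, -0.3, 95.4]
force: [0.5, 0.4, -0.2]
gripper_width: 91.3
```

drive_tool(moves=[{"claw": -1, "dx": 1, "dy": 0.8, "dz": 0, "yaw": 0}, {"claw": -1, "dx": 1, "dy": 0.8, "dz": 0, "yaw": 0}, {"claw": -1, "dx": 1, "dy": 0.8, "dz": 0, "yaw": 0}, {"claw": -1, "dx": 1, "dy": 0.8, "dz": 0, "yaw": 0}, {"claw": -1, "dx": 1, "dy": 0.8, "dz": 0, "yaw": 0}])

```text
time_s: 2.75
ee_pos: [397.5, -250.7, 314.7]
ee_rot: [-179.9, -0.4, 95.4]
force: [-0.5, 0.4, -0.2]
gripper_width: 91.1
```

drive_tool(moves=[{"claw": -1, "dx": 1, "dy": 0.8, "dz": 0, "yaw": 0}, {"claw": -1, "dx": 1, "dy": 0.8, "dz": 0, "yaw": 0}, {"claw": -1, "dx": 1, "dy": 0.8, "dz": 0, "yaw": 0}, {"claw": -1, "dx": 1, "dy": 0.8, "dz": 0, "yaw": 0}])

```text
time_s: 3.25
ee_pos: [455.0, -161.7, 314.9]
ee_rot: [-179.9, -0.4, 95.4]
force: [-0.4, 0.1, -1.2]
gripper_width: 91.2
```

drive_tool(moves=[{"claw": -1, "dx": 0.7, "dy": 0.88, "dz": 0.3, "yaw": 0}, {"claw": -1, "dx": 0.7, "dy": 0.88, "dz": 0.3, "yaw": 0}, {"claw": -1, "dx": 0.7, "dy": 0.88, "dz": 0.3, "yaw": 0}, {"claw": -1, "dx": 0.7, "dy": 0.88, "dz": 0.3, "yaw": 0}, {"claw": -1, "dx": 0.7, "dy": 0.88, "dz": 0.3, "yaw": 0}])

```text
time_s: 3.88
ee_pos: [538.6, -79.9, 284.6]
ee_rot: [-180.0, -0.3, 95.4]
force: [-0.2, -0.0, -0.4]
gripper_width: 91.2
```

drive_tool(moves=[{"claw": -1, "dx": 0.7, "dy": 0.88, "dz": 0.3, "yaw": 0}, {"claw": -1, "dx": 0.7, "dy": 0.88, "dz": 0.3, "yaw": 0}, {"claw": -1, "dx": 0, "dy": 0, "dz": 0, "yaw": 0.1}])

```text
time_s: 4.25
ee_pos: [574.0, -45.3, 270.7]
ee_rot: [-179.9, -0.3, 94.6]
force: [-0.1, -0.8, -0.5]
gripper_width: 91.2
```

```bash
python3 - <<'E'
from h import *
s=telemetry.state(); print(s["time_s"],s["ee_pos"].round(1),s["ee_rot"].round(1),s["qpos"].round(1))
for n,r in (("scene",(180,60,420,260)),("top",(240,150,450,300))):
    f=grab_frame(n); cv2.imwrite(f"pics/{n}1.png",cv2.resize(f["color"][r[1]:r[3],r[0]:r[2]],None,fx=2.8,fy=2.8,interpolation=cv2.INTER_CUBIC))
E
```

```text
4.25 [574.  -45.3 270.7] [-179.9   -0.3   94.6] [ -5.8  16.8  83.6   0.3  79.7 -10.5]
```

View pics/scene1.png

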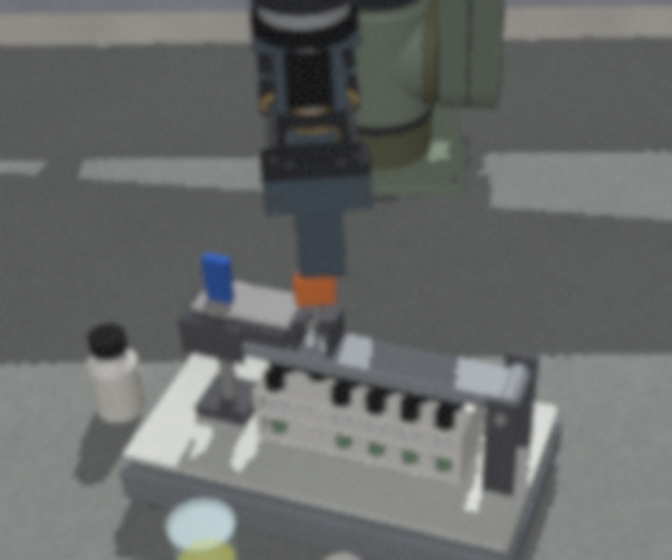

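View pics/top1.png

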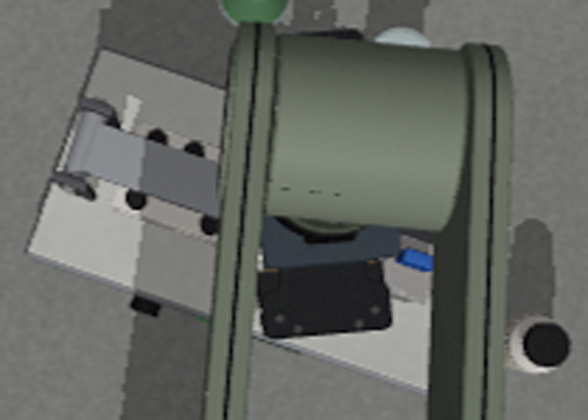

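The scene view shows the finger lined up over the orange knob, at (315,290) in the crop. It overshot by a few mm, so I'll correct that and come down.

drive_tool(moves=[{"claw": -1, "dx": -0.31, "dy": -0.3, "dz": 0.5, "yaw": 0}, {"claw": -1, "dx": 0, "dy": 0, "dz": 0.5, "yaw": 0}, {"claw": -1, "dx": 0, "dy": 0, "dz": 0, "yaw": 0}])

```text
time_s: 4.72
ee_pos: [566.0, -54.9, 250.6]
ee_rot: [-179.9, -0.3, 94.5]
force: [0.1, 0.8, 1.0]
gripper_width: 91.0
```

drive_tool(moves=[{"claw": -1, "dx": 0.12, "dy": 0.11, "dz": 0.6, "yaw": 0}, {"claw": -1, "dx": 0, "dy": 0, "dz": 0.6, "yaw": 0}, {"claw": -1, "dx": 0, "dy": 0, "dz": 0.6, "yaw": 0}, {"claw": -1, "dx": 0, "dy": 0, "dz": 0.5, "yaw": 0}, {"claw": -1, "dx": 0, "dy": 0, "dz": 0, "yaw": 0}])

```text
time_s: 5.35
ee_pos: [567.6, -52.1, 200.8]
ee_rot: [-179.8, -0.3, 94.4]
force: [0.2, -0.4, -0.2]
gripper_width: 90.9
```

drive_tool(moves=[{"claw": 1, "dx": 0, "dy": 0, "dz": 0, "yaw": 0}, {"claw": 1, "dx": 0, "dy": 0, "dz": 0, "yaw": 0}, {"claw": 1, "dx": 0, "dy": 0, "dz": 0, "yaw": 0}, {"claw": 1, "dx": 0, "dy": 0, "dz": 0, "yaw": 0}, {"claw": 1, "dx": 0, "dy": 0, "dz": 0, "yaw": 0}], grip_force=25)

```text
time_s: 5.98
ee_pos: [568.5, -52.2, 202.2]
ee_rot: [-180.0, -0.2, 94.4]
force: [-0.4, -0.5, -0.9]
gripper_width: 44.0
```

drive_tool(moves=[{"claw": 1, "dx": 0, "dy": 0, "dz": 0, "yaw": 0}, {"claw": 1, "dx": 0, "dy": 0, "dz": 0, "yaw": 0}, {"claw": 1, "dx": 0, "dy": 0, "dz": 0, "yaw": 0}])

```text
time_s: 6.35
ee_pos: [568.5, -52.2, 202.3]
ee_rot: [180.0, -0.2, 94.4]
force: [-0.4, -0.5, 0.3]
gripper_width: 14.3
```

drive_tool(moves=[{"claw": 1, "dx": 0, "dy": 0, "dz": 0, "yaw": 0}, {"claw": 1, "dx": 0, "dy": 0, "dz": 0, "yaw": 0}, {"claw": 1, "dx": 0, "dy": 0, "dz": 0, "yaw": 0}])

```text
time_s: 6.72
ee_pos: [569.3, -52.1, 202.4]
ee_rot: [179.9, -0.2, 94.5]
force: [0.1, -0.4, 0.6]
gripper_width: 10.0
```

Gripped at 10.0 mm. Now I'll turn anticlockwise.

drive_tool(moves=[{"claw": 1, "dx": 0, "dy": 0, "dz": 0, "yaw": -0.7}, {"claw": 1, "dx": 0, "dy": 0, "dz": 0, "yaw": -0.7}, {"claw": 1, "dx": 0, "dy": 0, "dz": 0, "yaw": -0.7}, {"claw": 1, "dx": 0, "dy": 0, "dz": 0, "yaw": -0.7}, {"claw": 1, "dx": 0, "dy": 0, "dz": 0, "yaw": -0.7}])

```text
time_s: 7.35
ee_pos: [569.3, -52.2, 202.4]
ee_rot: [179.8, -0.2, 125.5]
force: [1.0, -0.4, 0.2]
gripper_width: 10.2
```

drive_tool(moves=[{"claw": 1, "dx": 0, "dy": 0, "dz": 0, "yaw": -0.7}, {"claw": 1, "dx": 0, "dy": 0, "dz": 0, "yaw": -0.7}, {"claw": 1, "dx": 0, "dy": 0, "dz": 0, "yaw": -0.7}, {"claw": 1, "dx": 0, "dy": 0, "dz": 0, "yaw": -0.6}])

```text
time_s: 7.85
ee_pos: [569.3, -52.2, 202.3]
ee_rot: [179.7, -0.1, 149.4]
force: [1.3, -0.2, -1.0]
gripper_width: 9.9
```

```bash
python3 - <<'E'
from h import *
s=telemetry.state(); print(s["time_s"],s["ee_pos"].round(1),s["ee_rot"].round(1),s["force"].round(2),s["torque"].round(2))
E
```

```text
7.85 [569.3 -52.2 202.3] [ 1.797e+02 -1.000e-01  1.494e+02] [ 1.29 -0.25 -1.04] [ 0.   -0.25 -0.02]
```

drive_tool(moves=[{"claw": 1, "dx": 0, "dy": 0, "dz": 0, "yaw": -0.6}, {"claw": 1, "dx": 0, "dy": 0, "dz": 0, "yaw": -0.4}, {"claw": 1, "dx": 0, "dy": 0, "dz": 0, "yaw": -0.4}, {"claw": 1, "dx": 0, "dy": 0, "dz": 0, "yaw": -0.3}])

```text
time_s: 8.35
ee_pos: [569.4, -52.2, 202.4]
ee_rot: [179.7, 0.0, 164.3]
force: [0.9, -0.4, -0.3]
gripper_width: 10.6
```

```bash
python3 - <<'E'
from h import *
s=telemetry.state(); print(s["time_s"],s["ee_pos"].round(1),s["ee_rot"].round(1),s["force"].round(2),s["torque"].round(2))
E
```

```text
8.35 [569.4 -52.2 202.4] [179.7   0.  164.3] [ 0.85 -0.43 -0.3 ] [ 0.01 -0.29 -0.85]
```

At the stop (0.85 N m). I'll ease the twist and lift.

drive_tool(moves=[{"claw": 1, "dx": 0, "dy": 0, "dz": 0, "yaw": 0.35}, {"claw": 1, "dx": 0, "dy": 0, "dz": -0.3, "yaw": 0}, {"claw": 1, "dx": 0, "dy": 0, "dz": -0.3, "yaw": 0}, {"claw": 1, "dx": 0, "dy": 0, "dz": -0.25, "yaw": 0}])

```text
time_s: 8.85
ee_pos: [569.3, -52.3, 219.1]
ee_rot: [179.7, -0.1, 161.2]
force: [1.3, 0.6, -3.6]
gripper_width: 10.0
```

```bash
python3 - <<'E'
from h import *
s=telemetry.state(); print(s["time_s"],s["ee_pos"].round(1),s["ee_rot"].round(1),s["force"].round(2),s["torque"].round(2))
E
```

```text
8.85 [569.3 -52.3 219.1] [ 1.797e+02 -1.000e-01  1.612e+02] [ 1.26  0.63 -3.58] [ 0.   -0.48 -0.29]
```

drive_tool(moves=[{"claw": 1, "dx": 0, "dy": 0, "dz": -0.2, "yaw": 0}, {"claw": 1, "dx": 0, "dy": 0, "dz": -0.15, "yaw": 0}, {"claw": 1, "dx": 0, "dy": 0, "dz": 0, "yaw": 0}])

```text
time_s: 9.22
ee_pos: [569.4, -52.1, 223.1]
ee_rot: [179.7, -0.2, 161.2]
force: [3.0, -0.7, -6.3]
gripper_width: 9.8
```

drive_tool(moves=[{"claw": 1, "dx": 0, "dy": 0, "dz": -0.15, "yaw": 0}, {"claw": 1, "dx": 0, "dy": 0, "dz": -0.1, "yaw": 0}, {"claw": 1, "dx": 0, "dy": 0, "dz": 0, "yaw": 0}])

```text
time_s: 9.6
ee_pos: [569.5, -52.1, 223.6]
ee_rot: [179.8, -0.4, 161.2]
force: [3.3, 0.8, -6.5]
gripper_width: 9.6
```

drive_tool(moves=[{"claw": -0.2, "dx": 0, "dy": 0, "dz": 0, "yaw": 0}, {"claw": -0.2, "dx": 0, "dy": 0, "dz": 0, "yaw": 0}, {"claw": -0.2, "dx": 0, "dy": 0, "dz": 0, "yaw": 0}, {"claw": -0.2, "dx": 0, "dy": 0, "dz": 0, "yaw": 0}, {"claw": -0.2, "dx": 0, "dy": 0, "dz": 0, "yaw": 0}])

```text
time_s: 10.22
ee_pos: [568.6, -52.3, 228.3]
ee_rot: [179.8, -0.3, 161.3]
force: [-1.0, -0.4, -0.3]
gripper_width: 54.4
```

drive_tool(moves=[{"claw": -0.2, "dx": 0, "dy": 0, "dz": -0.6, "yaw": 0}, {"claw": -0.2, "dx": 0, "dy": 0, "dz": -0.9, "yaw": 0}, {"claw": -0.2, "dx": 0, "dy": 0, "dz": -0.9, "yaw": 0}, {"claw": -0.2, "dx": 0, "dy": 0, "dz": -0.6, "yaw": 0.3}, {"claw": -0.2, "dx": 0, "dy": 0, "dz": -0.5, "yaw": 1}])

```text
time_s: 10.85
ee_pos: [568.9, -52.7, 303.3]
ee_rot: [179.8, -0.3, 149.8]
force: [0.0, -0.3, 0.6]
gripper_width: 54.6
```

drive_tool(moves=[{"claw": -0.2, "dx": 0, "dy": 0, "dz": 0, "yaw": 1}, {"claw": -0.2, "dx": 0, "dy": 0, "dz": 0, "yaw": 1}, {"claw": -0.2, "dx": 0, "dy": 0, "dz": 0, "yaw": 1}, {"claw": -0.2, "dx": 0, "dy": 0, "dz": 0, "yaw": 1}, {"claw": -0.2, "dx": 0, "dy": 0, "dz": 0, "yaw": 1}])

```text
time_s: 11.48
ee_pos: [570.2, -52.9, 309.4]
ee_rot: [179.7, -0.2, 105.4]
force: [-0.1, 1.1, 0.3]
gripper_width: 54.5
```

drive_tool(moves=[{"claw": -0.2, "dx": 0, "dy": 0, "dz": 0, "yaw": 1}, {"claw": -0.2, "dx": 0, "dy": 0, "dz": 0, "yaw": 1}, {"claw": -0.2, "dx": 0, "dy": 0, "dz": 0, "yaw": 1}, {"claw": -0.2, "dx": 0, "dy": 0, "dz": 0, "yaw": 1}, {"claw": -0.2, "dx": 0, "dy": 0, "dz": 0, "yaw": 0}])

```text
time_s: 12.1
ee_pos: [570.8, -53.0, 314.0]
ee_rot: [179.6, -0.4, 69.9]
force: [-0.4, 0.5, 0.3]
gripper_width: 54.4
```

```bash
python3 - <<'E'
from h import *
s=telemetry.state(); print(s["time_s"],s["ee_pos"].round(1),s["ee_rot"].round(1))
fs=grab_frame("scene")
for n,c in (("or",OR),("bl",BL)):
    a=blob(fs,*c,(200,120,400,270)); print(n,a[:2])
r=(180,60,420,260)
cv2.imwrite("pics/scene2.png",cv2.resize(fs["color"][r[1]:r[3],r[0]:r[2]],None,fx=3,fy=3,interpolation=cv2.INTER_CUBIC))
F=200/np.tan(np.radians(fs["vertical_fov"]/2));P=np.array(fs["pose"])
for p in ([568.6,-52,218],[568.6,-52,238],[568.6,-52,253]):
    q=P[:3,:3].T@(np.array(p)-P[:3,3]); print(p,fs["cx"]+F*q[0]/q[2],fs["cy"]+F*q[1]/q[2])
E
```

```text
12.1 [570.8 -53.  314. ] [179.6  -0.4  69.9]
or (array([291.10714286, 155.54761905]), [288, 148, 7, 16, 84])
bl (array([257.21008403, 158.2605042 ]), [253, 151, 9, 16, 119])
[568.6, -52, 218] 291.852563466529 162.33793319508487
[568.6, -52, 238] 291.3882821962322 155.26783413404988
[568.6, -52, 253] 291.0320610727216 149.84328054556926
```

View pics/scene2.png

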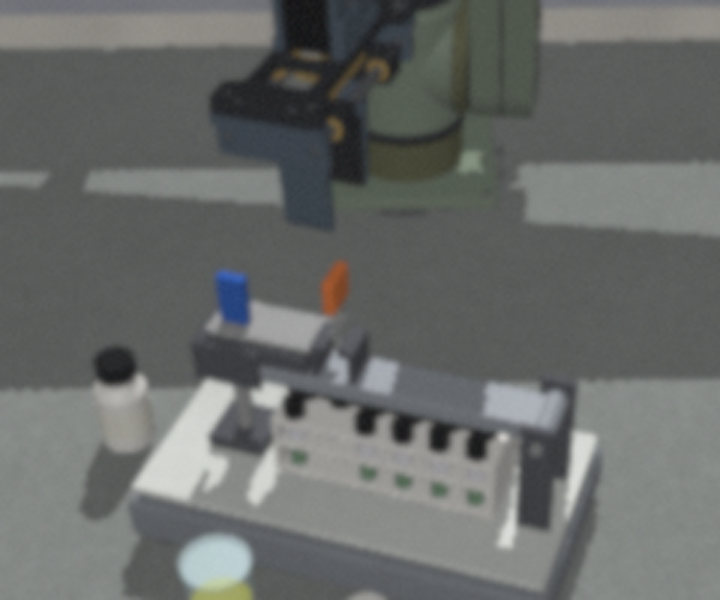

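The orange knob is now edge-on and at full-lift height: row 155.5 against 155.3 predicted for 20 mm. The blue tab hasn't moved. Next I'll go to the latch.

drive_tool(moves=[{"claw": -0.2, "dx": -0.85, "dy": -0.07, "dz": 0, "yaw": 0}, {"claw": -0.2, "dx": -0.85, "dy": -0.07, "dz": 0.2, "yaw": 0}, {"claw": -0.2, "dx": -0.85, "dy": -0.07, "dz": 0.5, "yaw": 0}, {"claw": -0.2, "dx": -0.85, "dy": -0.07, "dz": 0.5, "yaw": 0}, {"claw": -0.2, "dx": -0.7, "dy": -0.07, "dz": 0.5, "yaw": 0}])

```text
time_s: 12.78
ee_pos: [533.9, -133.2, 277.7]
ee_rot: [179.5, -0.3, 70.2]
force: [0.5, 0.0, 0.2]
gripper_width: 54.8
```

drive_tool(moves=[{"claw": -0.2, "dx": 0, "dy": 0, "dz": 0, "yaw": 0}])

```text
time_s: 12.9
ee_pos: [532.8, -134.2, 276.4]
ee_rot: [179.7, -0.3, 70.1]
force: [0.6, 1.0, -0.3]
gripper_width: 54.8
```

drive_tool(moves=[{"claw": -0.2, "dx": 0, "dy": 0, "dz": 0.9, "yaw": 0}, {"claw": -0.2, "dx": 0, "dy": 0, "dz": 0.9, "yaw": 0}, {"claw": -0.2, "dx": 0, "dy": 0, "dz": 0.8, "yaw": 0}, {"claw": -0.2, "dx": 0, "dy": 0, "dz": 0.6, "yaw": 0}, {"claw": -0.2, "dx": 0, "dy": 0, "dz": 0.4, "yaw": 0}])

```text
time_s: 13.52
ee_pos: [535.7, -133.3, 203.8]
ee_rot: [179.4, -0.5, 70.1]
force: [0.2, -0.3, -0.1]
gripper_width: 54.7
```

drive_tool(moves=[{"claw": -0.2, "dx": 0, "dy": 0, "dz": 0, "yaw": 0}])

```text
time_s: 13.65
ee_pos: [535.6, -133.1, 203.4]
ee_rot: [179.4, -0.5, 70.1]
force: [0.6, -0.2, 0.4]
gripper_width: 54.8
```

drive_tool(moves=[{"claw": -0.2, "dx": -0.06, "dy": -0.08, "dz": 0.3, "yaw": 0}, {"claw": -0.2, "dx": 0, "dy": 0, "dz": 0.25, "yaw": 0}, {"claw": 1, "dx": 0, "dy": 0, "dz": 0, "yaw": 0}, {"claw": 1, "dx": 0, "dy": 0, "dz": 0, "yaw": 0}, {"claw": 1, "dx": 0, "dy": 0, "dz": 0, "yaw": 0}], grip_force=40)

```text
time_s: 14.28
ee_pos: [534.6, -133.9, 193.1]
ee_rot: [179.2, -0.5, 70.1]
force: [1.0, 1.3, -0.3]
gripper_width: 27.5
```

drive_tool(moves=[{"claw": 1, "dx": 0, "dy": 0, "dz": 0, "yaw": 0}, {"claw": 1, "dx": 0, "dy": 0, "dz": 0, "yaw": 0}, {"claw": 1, "dx": 0, "dy": 0, "dz": 0, "yaw": 0}, {"claw": 1, "dx": 0, "dy": 0, "dz": 0, "yaw": 0}])

```text
time_s: 14.78
ee_pos: [535.3, -134.1, 193.3]
ee_rot: [179.2, -0.5, 70.2]
force: [2.8, 0.1, 0.2]
gripper_width: 10.3
```

drive_tool(moves=[{"claw": 1, "dx": 0, "dy": -0.2, "dz": 0, "yaw": 0}, {"claw": 1, "dx": 0, "dy": -0.2, "dz": 0, "yaw": 0}, {"claw": 1, "dx": 0, "dy": -0.2, "dz": 0, "yaw": 0}])

```text
time_s: 15.15
ee_pos: [525.8, -130.8, 193.4]
ee_rot: [178.9, -0.5, 70.2]
force: [7.8, -3.0, -2.0]
gripper_width: 9.8
```

drive_tool(moves=[{"claw": 1, "dx": 0, "dy": -0.2, "dz": 0, "yaw": 0}, {"claw": 1, "dx": 0, "dy": -0.2, "dz": 0, "yaw": 0}])

```text
time_s: 15.4
ee_pos: [521.1, -129.0, 193.4]
ee_rot: [178.4, -0.5, 70.2]
force: [9.0, -3.5, -4.3]
gripper_width: 10.2
```

drive_tool(moves=[{"claw": 1, "dx": 0.08, "dy": -0.08, "dz": -0.3, "yaw": 0}, {"claw": 1, "dx": 0.1, "dy": -0.06, "dz": -0.4, "yaw": 0}])

```text
time_s: 15.65
ee_pos: [522.3, -126.1, 206.5]
ee_rot: [178.0, -0.4, 70.2]
force: [9.2, -1.1, -6.1]
gripper_width: 10.2
```

drive_tool(moves=[{"claw": 1, "dx": 0.13, "dy": -0.06, "dz": -0.45, "yaw": 0}, {"claw": 1, "dx": 0.15, "dy": -0.06, "dz": -0.45, "yaw": 0}, {"claw": 1, "dx": 0.17, "dy": -0.06, "dz": -0.45, "yaw": 0}])

```text
time_s: 16.02
ee_pos: [525.2, -118.3, 232.2]
ee_rot: [177.4, -0.3, 70.2]
force: [9.5, -2.6, -6.4]
gripper_width: 10.9
```

```bash
python3 - <<'E'
from h import *
s=telemetry.state(); print(s["time_s"],s["ee_pos"].round(1),s["force"].round(1),s["torque"].round(2))
f=grab_frame("scene"); r=(180,60,420,260)
cv2.imwrite("pics/scene3.png",cv2.resize(f["color"][r[1]:r[3],r[0]:r[2]],None,fx=3,fy=3,interpolation=cv2.INTER_CUBIC))
E
```

```text
16.025 [ 525.2 -118.3  232.2] [ 9.5 -2.6 -6.4] [-0.63 -0.47 -0.05]
```

View pics/scene3.png

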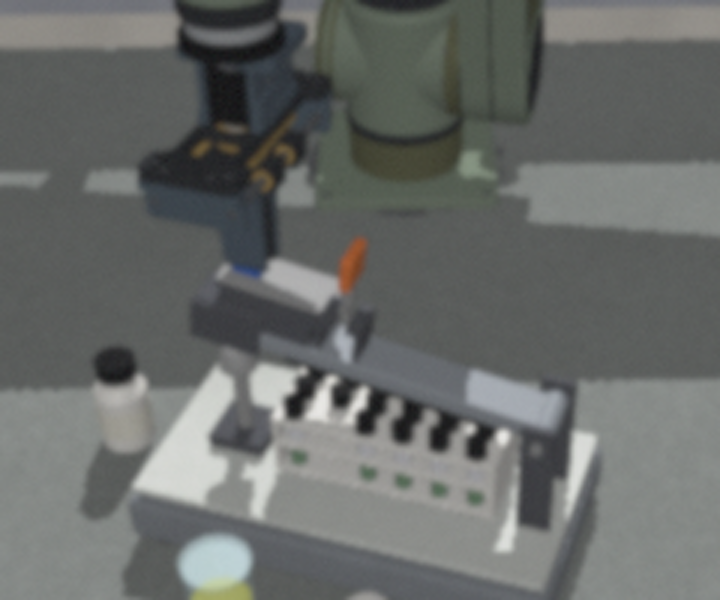

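The bar is off its ball; the ball post is clear at (240,400) in the crop. I'll continue the arc.

drive_tool(moves=[{"claw": 1, "dx": 0.18, "dy": -0.06, "dz": -0.4, "yaw": 0}, {"claw": 1, "dx": 0.19, "dy": -0.06, "dz": -0.4, "yaw": 0}, {"claw": 1, "dx": 0.21, "dy": -0.06, "dz": -0.4, "yaw": 0}, {"claw": 1, "dx": 0.22, "dy": -0.06, "dz": -0.4, "yaw": 0}])

```text
time_s: 16.58
ee_pos: [530.0, -105.3, 262.8]
ee_rot: [176.6, 0.1, 70.2]
force: [10.1, -4.8, -5.5]
gripper_width: 11.1
```

drive_tool(moves=[{"claw": 1, "dx": 0.24, "dy": -0.06, "dz": -0.4, "yaw": 0}, {"claw": 1, "dx": 0.26, "dy": -0.06, "dz": -0.4, "yaw": 0}, {"claw": 1, "dx": 0.28, "dy": -0.06, "dz": -0.4, "yaw": 0}, {"claw": 1, "dx": 0.28, "dy": -0.06, "dz": -0.4, "yaw": 0}])

```text
time_s: 17.08
ee_pos: [536.1, -88.5, 292.2]
ee_rot: [175.8, 0.7, 70.1]
force: [10.3, -3.4, -5.9]
gripper_width: 11.3
```

drive_tool(moves=[{"claw": 1, "dx": 0.25, "dy": -0.06, "dz": -0.35, "yaw": 0}, {"claw": 1, "dx": 0, "dy": -0.06, "dz": -0.05, "yaw": 0}])

```text
time_s: 17.32
ee_pos: [537.7, -84.3, 298.6]
ee_rot: [175.4, 0.8, 70.1]
force: [8.8, -1.9, -6.4]
gripper_width: 11.1
```

```bash
python3 - <<'E'
from h import *
s=telemetry.state(); print(s["time_s"],s["ee_pos"].round(1),s["ee_rot"].round(1),s["force"].round(1),s["torque"].round(2),s["gripper_width"])
for n,r in (("scene",(180,60,420,260)),("top",(240,120,450,300))):
    f=grab_frame(n); cv2.imwrite(f"pics/{n}4.png",cv2.resize(f["color"][r[1]:r[3],r[0]:r[2]],None,fx=3,fy=3,interpolation=cv2.INTER_CUBIC))
    if n=="scene": fs=f
print(blob(fs,*OR,(200,100,400,270))[:2])
F=200/np.tan(np.radians(fs["vertical_fov"]/2));P=np.array(fs["pose"])
y=np.array([.34,.94]); hin=np.array([568.6,-52])+170*y
for t in (18,20,22,24,26,28):
    a=np.radians(t); l=170*np.cos(a)-86*np.sin(a); h=170*np.sin(a)+86*np.cos(a)
    q=P[:3,:3].T@(np.r_[hin-l*y,152+h]-P[:3,3]); print(t,fs["cx"]+F*q[0]/q[2],fs["cy"]+F*q[1]/q[2])
E
```

```text
17.325 [537.7 -84.3 298.6] [175.4   0.8  70.1] [ 8.8 -1.9 -6.4] [-0.25 -0.43 -0.03] 11.067158828157467
(array([312.05, 135.9 ]), [307, 129, 11, 16, 60])
18 305.1584731149279 140.28036775835204
20 307.1566028237136 138.89692103241777
22 309.24341965481756 137.580459453395
24 311.4169949676756 136.33376943154113
26 313.67519561879794 135.15957722332985
28 316.01568150562844 134.06053915058152
```

View pics/scene4.png

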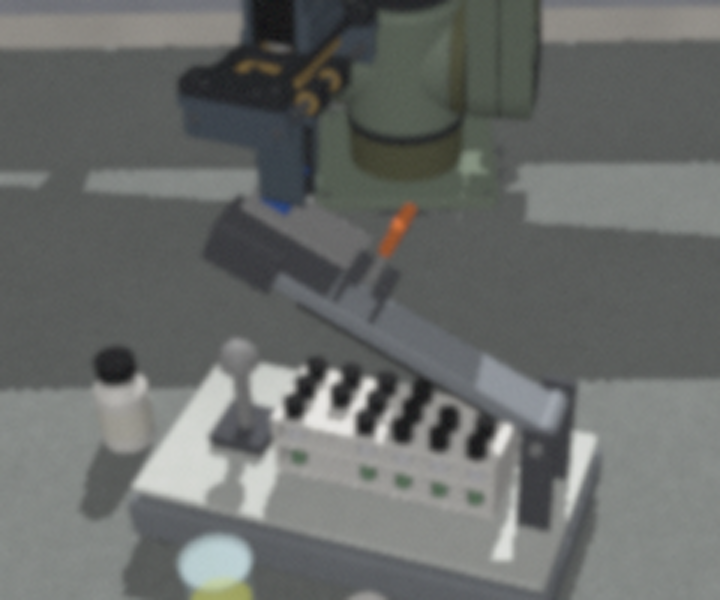

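View pics/top4.png

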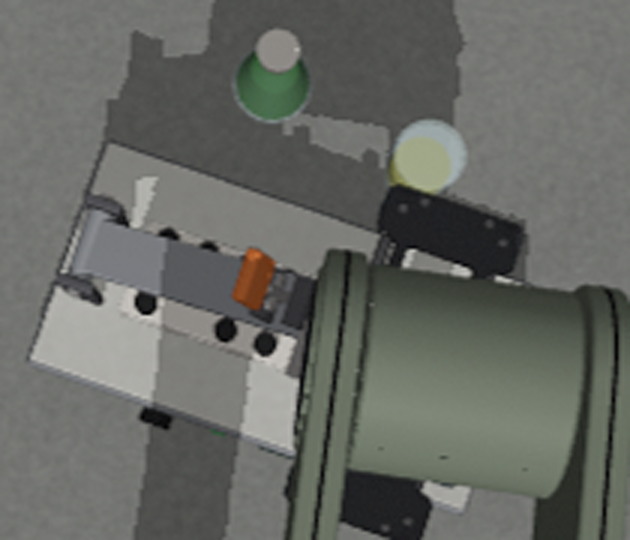

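drive_tool(moves=[{"claw": 1, "dx": 0.05, "dy": -0.06, "dz": -0.1, "yaw": 0}, {"claw": 1, "dx": 0.03, "dy": -0.06, "dz": -0.05, "yaw": 0}, {"claw": 1, "dx": 0, "dy": -0.04, "dz": -0.03, "yaw": 0}, {"claw": 1, "dx": 0, "dy": -0.04, "dz": -0.03, "yaw": 0}, {"claw": 1, "dx": 0, "dy": -0.04, "dz": -0.03, "yaw": 0}])

```text
time_s: 18.05
ee_pos: [538.2, -85.1, 297.8]
ee_rot: [174.9, 1.1, 70.0]
force: [7.5, -3.1, -3.0]
gripper_width: 11.6
```

```bash
python3 - <<'E'
from h import *
for i in range(5):
    fs=grab_frame("scene"); s=telemetry.state(); print(s["time_s"],s["ee_pos"].round(1),s["force"].round(1),round(s["gripper_width"],1),blob(fs,*OR,(200,100,400,270))[0].round(1))
print(blob(fs,*BL,(200,80,400,270))[:2])
E
```

```text
18.1 [538.1 -85.1 297.8] [ 8.2 -3.  -3.7] 11.2 [311.9 136.1]
18.15 [538.1 -85.1 297.9] [ 8.7 -3.6 -4.3] 11.2 [311.8 136.1]
18.2 [538.1 -85.1 297.8] [ 7.9 -2.8 -3.9] 11.4 [311.8 136.1]
18.25 [538.1 -85.  297.9] [ 8.5 -2.7 -4.5] 11.5 [311.9 136. ]
18.3 [538.2 -85.1 297.9] [ 8.5 -2.6 -3.6] 11.5 [311.9 136.1]
(array([273.        , 128.66666667]), [272, 128, 3, 2, 3])
```

The hold is steady at about 24°, so I'm handing the job in.

```bash
python3 - <<'E'
from workcell import job,telemetry
print(job.job_done()); s=telemetry.state(); print(s["time_s"],s["ee_pos"].round(1),s["gripper_width"])
E
```

```text
the job is handed in; nothing more can be done
None
the job is handed in; nothing more can be done
```

The shaker is open, and the gripper is still holding the bar up by the latch tab at about 24°. I handed the job in at about 18.3 s of the 54 s allowed; no verdict was given.

- **Knob:** I turned it anticlockwise to its stop, where the torque rose to 0.85 N m. I then lifted it until it stopped, about 20 mm by the camera, and it stayed up after release.
- **Latch and bar:** I pulled the tab about 15 mm, to around its stop. I then raised the bar along its arc, and the pictures show it well clear of the ball.
- **Last checks:** The bar angle comes from the knob's position in the scene view. Over the last 0.25 s the tool moved about 0.1 mm and the knob's image about 0.1 pixel. The outside force was about 9 N sideways and 4 N down.
- **Glassware:** The flask, jar and beaker look untouched in the pictures. I did not measure their positions again, and the jar was out of view in the last top picture.
- **What disagreed:**
    - The tool tilted about 5° during the lift, and the finger opening read about 11.4 mm on the 10 mm tab. I take this as slight skew on the tilted tab, and saw no slipping.
    - The outline gave the shaker as about 354 x 182 mm against 360 x 190, probably because I guessed the height of its top. I used it only for the shaker's direction.

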